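# Fill the battery module and hold the test probe on the board's pad

### The arm

A 6-joint arm with a two-finger parallel gripper is mounted at the origin on the work surface. World frame = base frame: x ahead of the robot, y to its left, z up, the work surface at z = 0. Lengths are in m, angles in degrees, forces in N, time in s.
With the tool pointing down it reaches from about 0.3 to 0.75 m from the base axis. Payload 8.5 kg.
Tool frame: the origin (TCP) lies between the finger pads; the fingertips stand 17 mm ahead of it and the grasp point (between the pads) lies 2 mm behind it; z points along the fingers, y is the direction in which the jaws open and shut (so a half turn about z gives the same grasp; the last joint's range is limited). The gripper opens to 85 mm and grips with 20 to 120 N. Pads are 22 mm wide; open, the fingers measure 114 mm over their backs; the gripper's body (76 mm by 85 mm) begins 54 mm behind the grasp point. The pads swing forward as they close: fully open they stand 13 mm farther back than shut.
Start: joints at [-85.617, 21.807, 74.336, -0, 83.858, -12.336], TCP at [0.158, -0.527, 0.248] pointing down, gripper open.
Joint ranges: [-178.18, 178.18], [-50.72, 133.34], [12.68, 142.11], [-81.47, 261.47], [9.98, 163.14], [-165.26, 165.26]. Speed limits (degrees/s): [136.94, 136.94, 180, 180, 180, 180].

### API

Orientations are given as a 3x3 rotation matrix whose columns are the frame's x, y, z axes.
In Python, from rig import readout, eyes, env gives the robot as it stands.
- The arm moves only by the tool arm_command, never from a script. Its argument "rows" is text: rows parted by semicolons, each of 7 numbers parted by spaces: the closure, from 0 (fully open) to 1 (shut), then the shift along the tool's x, y, z in mm, then the turn, a rotation vector about the tool's x, y, z in degrees. In form: grip dx dy dz rx ry rz; .... A call has 1 to 5 rows; each row shifts and turns the commanded pose from where the row before left it, along the tool's axes as they then stand; what a row does not reach is not made up. A row lasts 1/12 s, in which the tool goes at most 41.7 mm and 7.16 degrees, less where a joint would pass 70% of its speed; a pose out of reach is approached as far as the arm can. A call with a gripper value outside its range is refused whole. The fingers move at their own pace and stop on an object; "squeeze" is the grip in N (left out, the last holds). Time passes only in rows, so rows that do not move let the fingers close. It gives the time, the measured TCP pose, the force and the opening at its end, in the units of the state.
- readout.observe(): the state, without advancing time (a new reading comes with each control period).
- eyes.get_image(name): name is "scene" or "top" or "wrist"; returns the picture (400x640x3 uint8, red, green, blue); there is no depth.
- eyes.camera_model(name): a dict with "mtx" (3x3 intrinsics, pixels), "k1" (the pictures are not rectified: a ray, as slopes to the right and down, at radius r is drawn at 1 + k1 r^2 times it, then the intrinsics apply), "view" (4x4, takes a point from world to camera coordinates). Camera axes: x right, y up, looking along -z (the intrinsics and any distortion apply to the point x, -y, -z); pixel columns grow to the right and rows downward; lengths in m; the calibration is good to about 2 mm. A picture is of the moment at which its call begins: read the wrist's pose just before it. camera_model takes no time and is no camera call; for the wrist camera it gives the pose at the moment of the call.
- env.close_job(): hands the job in, once; it reports no verdict.
The state is a dict: "time_s": time; "q": joint angles; "qvel": joint speeds; "joint_efforts": joint torques, N m; "position": TCP position; "tool_rot": TCP orientation; "ft_force": force on the tool from outside, world axes, zero at the start; "wrist_torque": the same for the moment, N m; "grip_width": finger opening in m.
Only numpy, scipy, OpenCV 4.12 (cv2) and the standard library are available. Lean on these libraries where they do the work, as an engineer would, in place of code of your own. Each camera call takes 0.05 s, during which the arm holds its last target. There are 200 camera calls.

### The job

Put the spare battery cell upright, fully down, into the one empty pocket of the black module and let go of it; then take the red probe out of its holster and hold its spring tip on the copper pad ringed in yellow, square to the sloping board, pressing lightly so that the spring tip is pushed in about half-way. Finish while still holding the probe there; leave the seated cells and everything else on the bench where they are.

Things in the scene. Friction and masses are not known exactly. Their poses are not given: they have to be found in the camera images.
- spare_center (a point): The spare battery cell: an upright blue cylinder 32 mm in diameter and 70 mm tall, 140 g, steel cap with a small button on top, standing alone on the bench outside the module. The point is its centre, 35 mm above its underside; z is its axis, upwards. Grip it in its upper third (about 17 mm above this point) so that the fingers stay clear of the module when it is seated.
- cell_a_center (a point): Blue cell A, same size as the spare, already seated in one of the module's pockets (which one varies). The point is its centre, half-way up (39 mm above the bench).
- cell_b_center (a point): Blue cell B, same size as the spare, already seated in one of the module's pockets (which one varies). The point is its centre, half-way up (39 mm above the bench).
- cell_c_center (a point): Blue cell C, same size as the spare, already seated in one of the module's pockets (which one varies). The point is its centre, half-way up (39 mm above the bench).
- module_hole0 (a point): Pocket 0 of four in a row along y, 46 mm apart, in the module, a fixed black block 56 (its x) by 194 (its y) by 30 mm high. Each pocket: round, 35 mm across, 26 mm deep, its floor 4 mm above the bench. Point: centre of the mouth, 30 mm above the bench; axes of the module, z up. Three pockets hold a cell; in the empty one a brass disc shows on the floor.
- module_hole1 (a point): Pocket 1 of four in a row along y, 46 mm apart, in the module, a fixed black block 56 (its x) by 194 (its y) by 30 mm high. Each pocket: round, 35 mm across, 26 mm deep, its floor 4 mm above the bench. Point: centre of the mouth, 30 mm above the bench; axes of the module, z up. Three pockets hold a cell; in the empty one a brass disc shows on the floor.
- module_hole2 (a point): Pocket 2 of four in a row along y, 46 mm apart, in the module, a fixed black block 56 (its x) by 194 (its y) by 30 mm high. Each pocket: round, 35 mm across, 26 mm deep, its floor 4 mm above the bench. Point: centre of the mouth, 30 mm above the bench; axes of the module, z up. Three pockets hold a cell; in the empty one a brass disc shows on the floor.
- module_hole3 (a point): Pocket 3 of four in a row along y, 46 mm apart, in the module, a fixed black block 56 (its x) by 194 (its y) by 30 mm high. Each pocket: round, 35 mm across, 26 mm deep, its floor 4 mm above the bench. Point: centre of the mouth, 30 mm above the bench; axes of the module, z up. Three pockets hold a cell; in the empty one a brass disc shows on the floor.
- probe_grip (a point): Spring probe (112 g), upright in the holster, collar resting on its top: red square handle 20 x 20 x 80 mm, black collar 28 mm across and 6 mm thick, shaft 12 mm across and 45 mm long, brass spring tip 6 mm across standing out 20 mm. Point: on its axis in the handle, 31 mm below the top, 120 mm above the tip's free end. z runs from tip to handle; x, y are square to the handle's flats.
- probe: The same probe; origin on its axis at the collar's underside, 55 mm below probe_grip and 65 mm above the tip's free end; same axes.
- probe_tip (a point): Free end of the probe's brass spring tip, on the probe's axis; z along the probe, from tip to handle.
- plunger (a joint): How far the spring tip is pushed into the probe, in m: 0 free, 0.012 fully in (its stop). The spring takes about 1 N to start, 2.8 N at half-way and 4.6 N fully in.
- holster: Fixed grey holster block, 70 x 70 mm and 75 mm high, with an upright round hole, 19 mm in diameter and 70 mm deep, that holds the probe; origin at the centre of its underside. The probe is lifted 70 mm straight up to come clear.
- pad_top (a point): Test pad: copper disc 16 mm across in a 25 mm yellow ring, on a green board (140 x 163 mm) fixed on a sloped bracket up to 95 mm high. Point: centre of its contact face. z: square to the board, out of its face, 20 degrees off vertical, leaning to the board's lower edge (robot's side); x up the slope, y along the width. Neighbouring parts, at most 11 mm tall, are 10 mm or more from the disc.
- pad: The same copper pad; origin on its underside, 2 mm below pad_top.
- screwdriver: Bystander: screwdriver, 180 mm long; lies loose on the bench and must stay.
- wrench: Bystander: steel wrench, 170 mm long; lies loose on the bench and must stay.
- tape: Bystander: roll of amber tape, 72 mm across, 20 mm high; lies loose on the bench and must stay.
- meter: Bystander: yellow hand meter, 160 x 80 x 43 mm; lies loose on the bench and must stay.
- busbar: Bystander: flat copper bar, 30 x 140 x 6 mm; lies loose on the bench and must stay.
- relay: Bystander: black relay block, 50 x 60 mm, 57 mm high with its two brass studs; lies loose on the bench and must stay.
Not all that is in view belongs to the job. Leave any green or turquoise look-alike of the probe alone.

How it is judged:
By the outcome, as a careful person would: the job done as asked, in the order asked, and still so for the second after the job is handed in, while the arm keeps its last pose, push and grip.
It also fails if it takes over 54 s, if anything falls off the work surface, if the arm or the gripper's body presses on something with over 40 N, if the wrist force passes 120 N, or if a joint passes its speed limit or range.

## Working session

There is one attempt and no reset: what is moved stays moved. The work goes in short steps, Python scripts to look and compute and a tool call to move; the robot and the scene stay as the last step left them, time stands still between calls to the robot, and variables do not carry over. Pictures are saved under pics/ and viewed, about 8 in all and at most 12, crops included, and the job is handed in when it is done.

Besides the shell and the picture viewer there is one more tool, called after "Request:" by a JSON object that holds its "method" and its "body". arm_command: Moves the arm, as the interface text tells. Its arguments: {"type":"object","properties":{"rows":{"type":"string"},"squeeze":{"type":"number"}},"required":["rows"]}

```bash
mkdir -p pics; ls; cat > h.py <<'E'
import numpy as np, cv2
from rig import readout, eyes, env
def cam(n): 
    m=eyes.camera_model(n); return np.array(m["mtx"]),m["k1"],np.array(m["view"])
def ray(m,u,v):
    K,k1,V=m
    p=np.linalg.inv(K)@[u,v,1]; d=p[:2]; s=d.copy()
    for _ in range(20): s=d/(1+k1*(s@s))
    R=V[:3,:3]; c=-R.T@V[:3,3]
    w=R.T@np.array([s[0],-s[1],-1]); return c,w
def atz(m,u,v,z):
    c,w=ray(m,u,v); return c+w*(z-c[2])/w[2]
def proj(m,P):
    K,k1,V=m
    p=V[:3,:3]@np.asarray(P)+V[:3,3]; s=np.array([p[0],-p[1]])/-p[2]
    s=s*(1+k1*(s@s)); return (K@[s[0],s[1],1])[:2]
def tri(obs):
    A=np.zeros((3,3));b=np.zeros(3)
    for m,u,v in obs:
        c,w=ray(m,u,v); w=w/np.linalg.norm(w); M=np.eye(3)-np.outer(w,w); A+=M;b+=M@c
    return np.linalg.solve(A,b)
def save(n,img): cv2.imwrite(f"pics/{n}.png",img[...,::-1])
E
python3 - <<'E'
from h import *
for n in("top","scene"):
    i=eyes.get_image(n); np.save(n,i); save(n,cv2.resize(i,(800,500),interpolation=cv2.INTER_CUBIC)); m=cam(n); R=m[2][:3,:3]; print(n,m[0].tolist(),m[1],-R.T@m[2][:3,3],R.tolist())
print(readout.observe())
E
```

```text
pics
top [[372.5340897373611, 0.0, 314.58281517179705], [0.0, 372.5340897373611, 196.53106805847787], [0.0, 0.0, 1.0]] -0.07566507565040127 [0.33586181 0.00972277 1.14791259] [[0.04636420923927183, -0.9989148556712167, -0.004412620646453025], [0.9727797549202662, 0.04414625220336774, 0.22748770699460558], [-0.22704604933555633, -0.014839795677472763, 0.9737709545603458]]
scene [[424.2845697942413, 0.0, 310.77465924166535], [0.0, 424.2845697942413, 189.57820377712173], [0.0, 0.0, 1.0]] 0.025346928198688355 [ 1.34975608 -0.00388056  1.06048796] [[0.006152836407389539, 0.999951284102182, 0.0077182916853847], [-0.7717064293987174, -0.0001604950589026204, 0.6359788998591215], [0.6359491563237003, -0.009869329446970746, 0.7716678475273161]]
{'time_s': 0.1, 'q': array([-8.56171565e+01,  2.18379744e+01,  7.43772585e+01,  3.91466265e-04,
        8.38577846e+01, -1.23354319e+01]), 'qvel': array([-0.00922576, -0.07752973, -0.04579236, -0.06410149,  0.02494501,
        0.00989414]), 'joint_efforts': array([ 2.82191832e-03, -4.49224198e+01, -2.31655079e+01, -1.99048973e-04,
        3.67552871e-03,  4.82373309e-06]), 'position': array([ 0.15820136, -0.52652246,  0.24778414]), 'tool_rot': array([[ 9.57731012e-01,  2.87665258e-01, -9.06166203e-05],
       [ 2.87665137e-01, -9.57730209e-01,  1.27118797e-03],
       [ 2.78890339e-04, -1.24352338e-03, -9.99999188e-01]]), 'ft_force': array([ 0.17790693, -0.57033867, -0.75594087]), 'wrist_torque': array([ 0.03484955,  0.0147938 , -0.02288166]), 'grip_width': 0.0857849166743111}
```

View pics/top.png

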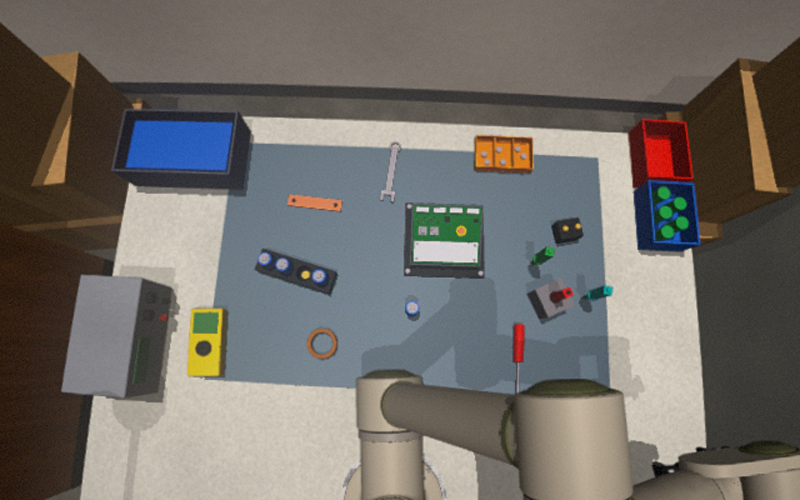

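View pics/scene.png

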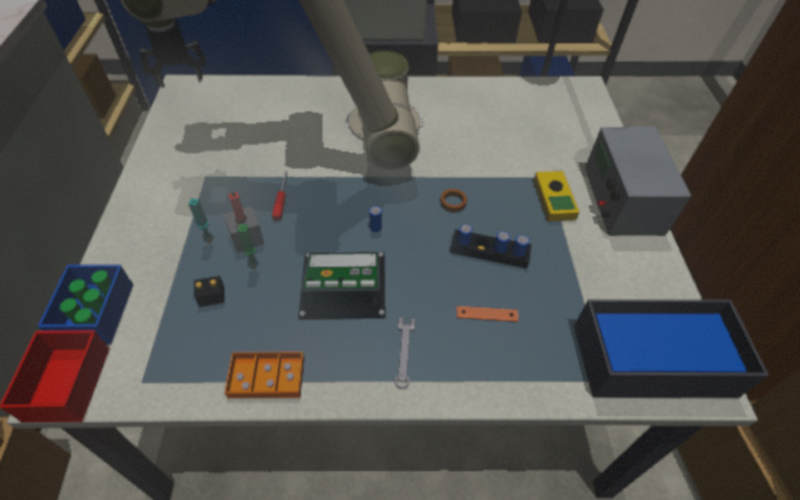

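The top view (800×500) shows the spare at (412,308), the module's empty pocket near (306,274), the pad at (461,231) and the probe's red handle at (567,293). The scene view shows the spare at (375,218), the empty pocket at (481,247), the pad at (326,273) and the probe at (237,207). Next I'll get rough positions and one enlarged composite.

```bash
python3 - <<'E'
from h import *
T=cam("top");S=cam("scene")
s=lambda u,v:(u/1.25,v/1.25)
for n,u,v,z in[("spare top",412,307,.07),("c1",265,257,.074),("c2",282,263,.074),("c3",319,275,.074),("disc",306,274.5,.004)]: print(n,atz(T,*s(u,v),z).round(4))
print("pad",tri([(T,*s(461,231)),(S,*s(326,273))]).round(4), "probe top",tri([(T,*s(568,292)),(S,*s(234,196))]).round(4))
for n,u,v in [("c1",522,240),("c2",503,237),("c3",465,229),("spare",375,209)]: print(n,atz(S,*s(u,v),.074).round(4))
t=np.load("top.npy");c=np.load("scene.npy")
f=lambda i,x,y,w,h,k:cv2.resize(i[y:y+h,x:x+w],None,fx=k,fy=k,interpolation=cv2.INTER_CUBIC)
a=np.hstack([f(t,195,190,100,75,4),f(t,410,190,100,75,4)])
b=np.hstack([f(t,310,155,100,75,4),f(c,140,140,100,75,4)])
save("crop",np.vstack([a,b]))
E
```

```text
spare top [ 0.4439 -0.0239  0.07  ]
c1 [0.5449 0.3286 0.074 ]
c2 [0.5324 0.2865 0.074 ]
c3 [0.5079 0.1964 0.074 ]
disc [0.5189 0.2412 0.004 ]
pad [ 0.6333 -0.136   0.0602] probe top [ 0.4813 -0.3548  0.1579]
c1 [0.5461 0.3293 0.074 ]
c2 [0.5368 0.2851 0.074 ]
c3 [0.5115 0.1959 0.074 ]
spare [ 0.4455 -0.0246  0.074 ]
```

View pics/crop.png

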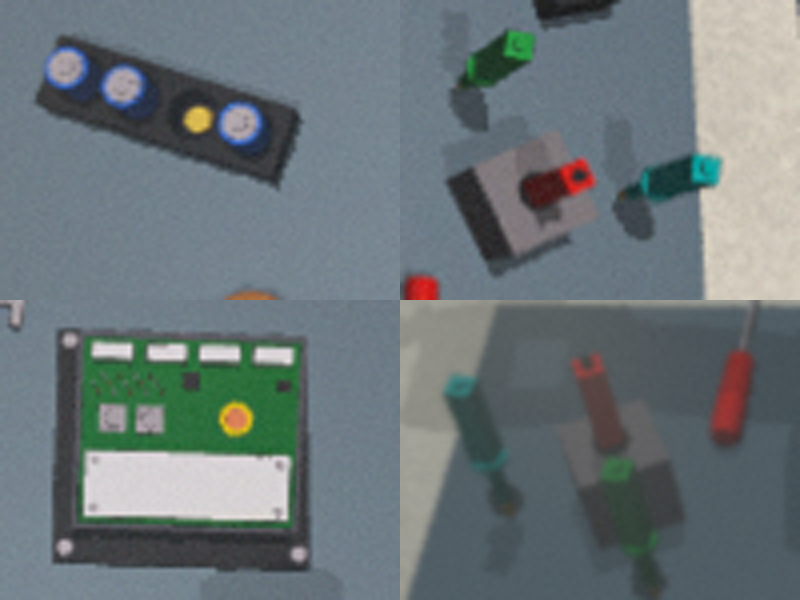

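The enlarged crops show the three seated cells, the brass disc in the third pocket from the left, the probe handle top with its dark centre, and the pad ring. Two look-alikes stand close to the holster. I'll refine the positions and add a move planner.

```bash
cat >> h.py <<'E'
from scipy.spatial.transform import Rotation as Ro
def tool(ydir,z=(0,0,-1)):
    z=np.array(z,float);z/=np.linalg.norm(z);y=np.array(ydir,float);y-=z*(y@z);y/=np.linalg.norm(y)
    return np.c_[np.cross(y,z),y,z]
def plan(p1,R1,g,start=None,vmax=38,wmax=6.8,nmin=1):
    st=readout.observe(); p,R=start if start else (np.array(st["position"]),np.array(st["tool_rot"]))
    p1=np.array(p1,float); d=np.linalg.norm(p1-p)*1e3; a=np.degrees(Ro.from_matrix(R.T@R1).magnitude())
    n=max(nmin,int(np.ceil(max(d/vmax,a/wmax)))); p0=p
    rv=Ro.from_matrix(R.T@R1).as_rotvec(); R0=R; rows=[]
    for i in range(1,n+1):
        tp=p0+(p1-p0)*i/n; tR=R0@Ro.from_rotvec(rv*i/n).as_matrix()
        dx=np.round(R.T@(tp-p)*1e3,1); dr=np.round(Ro.from_matrix(R.T@tR).as_rotvec(degrees=True),2)
        p=p+R@dx/1e3; R=R@Ro.from_rotvec(dr,degrees=True).as_matrix()
        rows.append(f"{g} "+" ".join("%g"%v for v in [*dx,*dr]))
    for i in range(0,n,5): print("; ".join(rows[i:i+5]))
    return p,R
E
python3 - <<'E'
from h import *
T=cam("top");S=cam("scene")
C=lambda X,Y,x0,y0:(x0+X/4-.375,y0+Y/4-.375)
c1,c2,c3=[atz(T,*C(*q,195,190),.0745)for q in[(67,66),(124,85),(239,124)]]
d=atz(T,*C(198,119,195,190),.004)
for a in(c1,c2,c3,d):print(a.round(4))
print(np.linalg.norm(c1-c2),np.linalg.norm(c2-c3)); u=(c1-c3)[:2];u/=np.linalg.norm(u);print(u,"hole",c3[:2]+.046*u,c2[:2]-.046*u)
print("pad",tri([(T,*C(236,419-300,310,155)),(S,326/1.25,273/1.25)]))
for n,a,b in[("red",(178,176),(187,66)),("teal",(305,170),(60,85)),("green",(118,45),(220,170))]:
    P=tri([(T,*C(*a,410,190)),(S,*C(*b,140,140))]); print(n,P.round(4),atz(T,*C(*a,410,190),.161).round(4))
# holster top corners in top view
for a in[(78,175),(148,132),(193,212),(120,250)]: print(atz(T,*C(*a,410,190),.075).round(4))
st=readout.observe();W=cam("wrist");R=W[2][:3,:3];c=-R.T@W[2][:3,3];t=st["tool_rot"]
print("cam in tool",t.T@(c-st["position"]),(t.T@R.T).round(3).tolist(),W[0][0,0],W[1])
plan([.40,-.024,.248],tool((.965,-.262)),0)
E
```

```text
[0.5431 0.3302 0.0745]
[0.5309 0.2861 0.0745]
[0.5059 0.1986 0.0745]
[0.5195 0.2434 0.004 ]
0.04571906846066609 0.0910331963051104
[0.2722156  0.96223629] hole [0.51841985 0.24283992] [0.51833613 0.24185866]
pad [ 0.6342669  -0.13551013  0.06147247]
red [ 0.481  -0.3551  0.1599] [ 0.4808 -0.3542  0.161 ]
teal [ 0.4902 -0.4479  0.1492] [ 0.4883 -0.4421  0.161 ]
green [ 0.5719 -0.319   0.1496] [ 0.5692 -0.3158  0.161 ]
[ 0.4912 -0.312   0.075 ]
[ 0.525  -0.3647  0.075 ]
[ 0.4675 -0.3962  0.075 ]
[ 0.438  -0.3417  0.075 ]
cam in tool [ 0.08208658 -0.0005041  -0.12503847] [[-0.0, 0.949, 0.317], [1.0, 0.0, 0.0], [0.0, 0.317, -0.949]] 351.29934531511054 -0.0012778126941636935Traceback (most recent call last):
  File "<stdin>", line 15, in <module>
  File "h.py", line 25, in tool
    z=np.array(z,float);z/=np.linalg.norm(z);y=np.array(ydir,float);y-=z*(y@z);y/=np.linalg.norm(y)
                                                                          ~^~
ValueError: matmul: Input operand 1 has a mismatch in its core dimension 0, with gufunc signature (n?,k),(k,m?)->(n?,m?) (size 3 is different from 2)
```

```bash
python3 - <<'E'
from h import *
print(plan([.444,-.024,.235],tool((.9622,-.2722,0)),0)[0])
E
```

```text
0 26.1 -24.9 0.8 -0 -0 -3.59; 0 27.7 -23.3 0.9 -0.01 -0.01 -3.6; 0 29.1 -21.5 0.8 -0 0 -3.59; 0 30.3 -19.6 0.8 -0 -0 -3.59; 0 31.5 -17.7 0.9 -0.01 -0.01 -3.59
0 32.6 -15.6 0.8 -0 0 -3.6; 0 33.4 -13.6 0.8 -0.01 -0 -3.59; 0 34.3 -11.5 0.8 0 -0.01 -3.59; 0 34.9 -9.3 0.8 -0 0 -3.6; 0 35.5 -7.1 0.8 -0.01 -0 -3.59
0 35.8 -4.8 0.9 0 -0 -3.59; 0 36 -2.6 0.8 -0 -0.01 -3.59; 0 36.1 -0.4 0.8 -0.01 -0 -3.6; 0 36.1 2 0.8 -0 -0 -3.59; 0 35.9 4.1 0.8 -0 -0.01 -3.59
0 35.5 6.5 0.8 -0.01 -0 -3.6
[ 0.44401738 -0.02405393  0.23497427]
```

Request:
{"method": "arm_command", "body": {"rows": "0 26 -25 1 0 0 -3.6; 0 28 -23 1 0 0 -3.6; 0 29 -21.5 1 0 0 -3.6; 0 30 -19.6 1 0 0 -3.6; 0 31.5 -17.7 1 0 0 -3.6"}}

```text
time_s: 0.52
position: [0.2478, -0.3682, 0.243]
tool_rot: [[0.82, 0.572, -0.0], [0.572, -0.82, 0.001], [0.0, -0.001, -1.0]]
ft_force: [0.8, -0.2, 0.5]
grip_width: 0.0857
```

Request:
{"method": "arm_command", "body": {"rows": "0 32.5 -15.5 1 0 0 -3.6; 0 33.5 -13.5 1 0 0 -3.6; 0 34.3 -11.5 1 0 0 -3.6; 0 35 -9.3 1 0 0 -3.6; 0 35.5 -7 1 0 0 -3.6"}}

```text
time_s: 0.93
position: [0.3372, -0.2112, 0.2382]
tool_rot: [[0.604, 0.797, -0.0], [0.797, -0.604, 0.0], [0.0, -0.0, -1.0]]
ft_force: [0.6, -0.9, 0.0]
grip_width: 0.0855
```

Request:
{"method": "arm_command", "body": {"rows": "0 36 -5 1 0 0 -3.6; 0 36 -2.5 1 0 0 -3.6; 0 36 -0.5 1 0 0 -3.6; 0 36 2 1 0 0 -3.6; 0 36 4 1 0 0 -3.6"}}

```text
time_s: 1.35
position: [0.4261, -0.0537, 0.2332]
tool_rot: [[0.327, 0.945, -0.0], [0.945, -0.327, 0.0], [-0.0, -0.0, -1.0]]
ft_force: [0.9, -1.3, 0.4]
grip_width: 0.0856
```

Request:
{"method": "arm_command", "body": {"rows": "0 35.5 6.5 1 0 0 -3.6; 0 0 0 0 0 0 0; 0 0 0 0 0 0 0"}}

```text
time_s: 1.6
position: [0.4437, -0.0228, 0.2319]
tool_rot: [[0.267, 0.964, -0.001], [0.964, -0.267, 0.0], [-0.0, -0.001, -1.0]]
ft_force: [0.1, -0.5, 0.6]
grip_width: 0.0849
```

```bash
python3 - <<'E'
from h import *
W=cam("wrist");i=eyes.get_image("wrist");save("w1",i)
np.save("w1",i)
import pickle;pickle.dump(W,open("w1.pkl","wb"))
s=readout.observe();print(s["position"],s["tool_rot"].round(4).tolist(),s["ft_force"],proj(W,[.444,-.024,.07]))
E
```

```text
[ 0.4434149  -0.02384396  0.23200515] [[0.2692, 0.9631, -0.0009], [0.9631, -0.2692, 0.0], [-0.0002, -0.0008, -1.0]] [-0.1488956  -0.59481871 -0.4493667 ] [325.2798483  181.13372809]
```

View pics/w1.png

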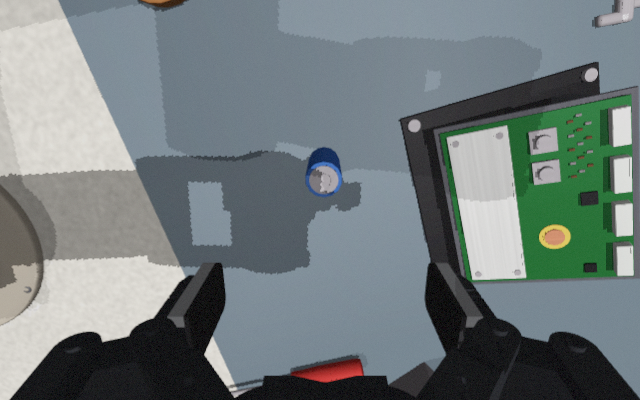

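The spare's cap is at (324,180), against a predicted (325,181). The pad is at (555,236), which gives a third view of it.

```bash
python3 - <<'E'
from h import *
import pickle;W=pickle.load(open("w1.pkl","rb"));T=cam("top");S=cam("scene")
print(atz(W,324,179.5,.071))
print("pad",tri([(W,555,236.5),(T,368.6,184.4),(S,260.8,218.4)]),tri([(W,555,236.5),(T,368.6,184.4)]))
p=atz(W,324,179.5,.071)[:2]
plan([*p,.0505],tool((.9622,-.2722,0)),0)
E
```

```text
[ 0.44341686 -0.02204501  0.071     ]
pad [ 0.63413123 -0.13533557  0.0607929 ] [ 0.63450448 -0.13522696  0.05999518]
0 0.4 -0.1 36.3 -0.01 0 0.04; 0 0.3 -0 36.3 -0.01 0.01 0.03; 0 0.4 -0.1 36.3 -0.01 -0 0.04; 0 0.3 -0.1 36.3 -0.01 0 0.03; 0 0.4 -0.1 36.3 -0.01 0 0.04
```

Request:
{"method": "arm_command", "body": {"rows": "0 0.3 0 36 0 0 0; 0 0.3 0 36 0 0 0; 0 0.3 0 36 0 0 0; 0 0 0 36 0 0 0; 0 0 0 25 0 0 0", "squeeze": 40}}

```text
time_s: 2.07
position: [0.4423, -0.0243, 0.0611]
tool_rot: [[0.273, 0.962, -0.002], [0.962, -0.273, 0.001], [-0.0, -0.002, -1.0]]
ft_force: [-0.4, -0.7, -0.2]
grip_width: 0.085
```

Request:
{"method": "arm_command", "body": {"rows": "0 0 0 12.5 0 0 0; 0 0 0 0 0 0 0; 1 0 0 0 0 0 0; 1 0 0 0 0 0 0; 1 0 0 0 0 0 0"}}

```text
time_s: 2.48
position: [0.4443, -0.0239, 0.052]
tool_rot: [[0.271, 0.963, 0.002], [0.963, -0.271, -0.001], [-0.0, 0.002, -1.0]]
ft_force: [-0.1, -1.6, 0.6]
grip_width: 0.0517
```

Request:
{"method": "arm_command", "body": {"rows": "1 0 0 0 0 0 0; 1 0 0 0 0 0 0; 1 0 0 0 0 0 0; 1 0 0 0 0 0 0; 1 0 0 0 0 0 0"}}

```text
time_s: 2.9
position: [0.444, -0.0234, 0.0517]
tool_rot: [[0.27, 0.963, 0.001], [0.963, -0.27, -0.001], [-0.0, 0.001, -1.0]]
ft_force: [-1.6, -0.6, 6.5]
grip_width: 0.0309
```

```bash
python3 - <<'E'
from h import *
R=tool((.9622,-.2722,0))
s=plan([.4438,-.0235,.165],R,1)
u=np.array([.2722,.9622,0])
plan(np.array([.5184,.2425,.165])-.05*u,R,1,start=s)
E
```

```text
1 -0.1 -0 -37.8 0.03 0 0.04; 1 -0 -0 -37.8 0.03 0.01 0.05; 1 -0 -0.1 -37.7 0.02 0 0.04
1 37.7 -0.1 -0 0 0 0; 1 37.7 -0.1 -0 0 0 0; 1 37.7 -0.1 -0 0 0 0; 1 37.7 -0.1 -0 0 0 0; 1 37.7 -0.1 -0 0 0 0
1 37.7 -0.1 -0 0 0 0
```

Request:
{"method": "arm_command", "body": {"rows": "1 0 0 -20 0 0 0; 1 0 0 -37.5 0 0 0; 1 0 0 -37.5 0 0 0; 1 20 0 -18 0 0 0; 1 35 0 0 0 0 0"}}

```text
time_s: 3.32
position: [0.4603, 0.0283, 0.1683]
tool_rot: [[0.274, 0.962, 0.008], [0.962, -0.274, -0.002], [0.0, 0.009, -1.0]]
ft_force: [2.6, -0.7, -1.8]
grip_width: 0.0311
```

Request:
{"method": "arm_command", "body": {"rows": "1 37.5 0 0 0 0 0; 1 37.5 0 0 0 0 0; 1 37.5 0 0 0 0 0; 1 37.5 -0.5 0 0 0 0; 1 20 0 0 0 0 0"}}

```text
time_s: 3.73
position: [0.5042, 0.1969, 0.164]
tool_rot: [[0.268, 0.963, 0.001], [0.963, -0.268, 0.001], [0.001, 0.0, -1.0]]
ft_force: [0.1, -0.4, -0.7]
grip_width: 0.0312
```

Request:
{"method": "arm_command", "body": {"rows": "1 0 0 0 0 0 0; 1 0 0 0 0 0 0; 1 0 0 0 0 0 0"}}

```text
time_s: 3.98
position: [0.5038, 0.193, 0.1638]
tool_rot: [[0.27, 0.963, -0.0], [0.963, -0.27, -0.0], [-0.0, -0.0, -1.0]]
ft_force: [-0.4, -0.6, -0.6]
grip_width: 0.0308
```

```bash
python3 - <<'E'
from h import *
W=cam("wrist");i=eyes.get_image("wrist")
import pickle;pickle.dump(W,open("w2.pkl","wb"))
save("w2",cv2.resize(i,(800,500),interpolation=cv2.INTER_CUBIC))
s=readout.observe();print(s["position"],s["tool_rot"].round(4).tolist(),s["ft_force"],s["grip_width"])
print(proj(W,[.5185,.2425,.004])*1.25,proj(W,[.5185,.2425,.03])*1.25)
E
```

```text
[0.50385708 0.19263709 0.16390498] [[0.271, 0.9626, -0.0003], [0.9626, -0.271, -0.0003], [-0.0003, -0.0002, -1.0]] [ 0.01766605  0.23757108 -0.96831458] 0.030934988688134657
[406.80731987 147.68625837] [406.90095975 152.58961351]
```

View pics/w2.png

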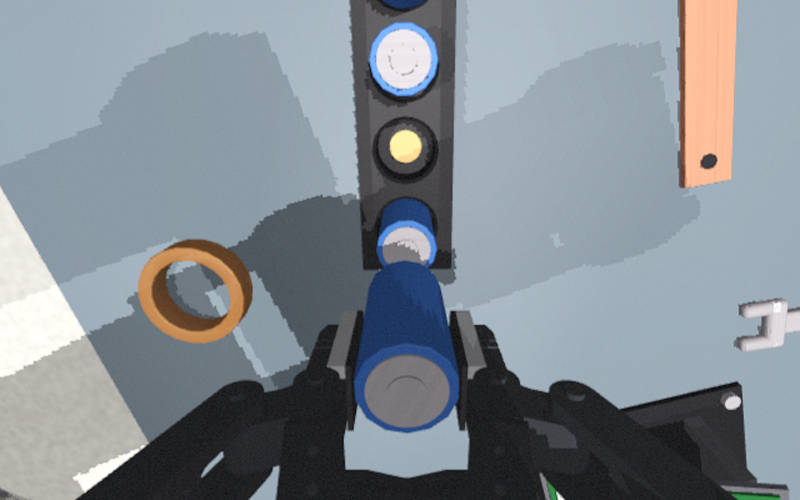

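```bash
python3 - <<'E'
from h import *
import pickle;W=pickle.load(open("w2.pkl","rb"))
a=lambda u,v,z:atz(W,u/1.25,v/1.25,z)
p=np.array([.5038,.1926,.1639])
d=a(405.5,147,.0045);m=a(405,149,.03);c=a(404,59,.075);h=a(407,389,.1825);b=a(406,245,.075)
print("disc",d,"mouth",m,"c2",c,"c3",b)
print("held-TCP",h-p)
R=tool((.9622,-.2722,0)); print("in tool",R.T@(h-p))
for H in(d,np.array([.5184,.2425,0])): print("go tool", R.T@(np.r_[H[:2],0]-np.r_[h[:2],0])*1e3, R.T@(np.r_[H[:2],0]-np.r_[p[:2],0])*1e3)
E
```

```text
disc [0.51782894 0.2431899  0.0045    ] mouth [0.51799274 0.24477377 0.03      ] c2 [0.52979188 0.2880214  0.075     ] c3 [0.50675941 0.20269889 0.075     ]
held-TCP [0.00121064 0.0029506  0.0186    ]
in tool [ 0.00316872  0.00036174 -0.0186    ]
go tool [49.3296078  -0.63367715  0.        ] [52.49833234 -0.27193713  0.        ]
go tool [48.82121142  0.10361819  0.        ] [51.98993597  0.46535822  0.        ]
```

```bash
python3 - <<'E'
from h import *
import pickle
W=pickle.load(open("w2.pkl","rb"));W1=pickle.load(open("w1.pkl","rb"))
i2=cv2.imread("pics/w2.png");i1=cv2.imread("pics/w1.png");i2=cv2.resize(i2,(640,400),interpolation=cv2.INTER_AREA)
def blob(i,x,y,w,h,f):
    c=i[y:y+h,x:x+w].astype(int); b,g,r=c[...,0],c[...,1],c[...,2]; m=f(b,g,r).astype(np.uint8)
    cs,_=cv2.findContours(m,cv2.RETR_EXTERNAL,cv2.CHAIN_APPROX_NONE); k=max(cs,key=len)
    e=cv2.fitEllipse(cv2.convexHull(k)); return e[0][0]+x,e[0][1]+y,e[1],cv2.boundingRect(k)
gray=lambda b,g,r:(b-r<45)&(r>70)
yel=lambda b,g,r:(r>150)&(r-b>40)
rim=lambda b,g,r:((b-r>90)&(b>125))|((b-r<45)&(r>70))
for n,i,M,box,f,z in[("held",i2,W,(285,265,82,82),gray,.1825),("c2",i2,W,(293,15,60,66),gray,.074),("c2rim",i2,W,(293,15,60,66),rim,.074),("disc",i2,W,(308,100,34,34),yel,.0045),("spare",i1,W1,(303,143,42,58),gray,.07)]:
    u,v,ax,bb=blob(i,*box,f); print(n,round(u,1),round(v,1),np.round(ax,1),bb,atz(M,u,v,z).round(4))
# predicted rim bbox of held cell for offset tx
p=np.array([.5038,.1926,.1639]);R=tool((.9622,-.2722,0))
for tx in(0,1.5,3):
    P=np.array([proj(W,p+R@np.array([tx/1e3+.016*np.cos(t),.016*np.sin(t),-.0183])) for t in np.linspace(0,6.28,60)]);print(tx,P.min(0)*1.25,P.max(0)*1.25)
E
```

```text
held 325.1 312.2 [58.7 68.2] (7, 18, 68, 59) [0.5047 0.1952 0.1825]
c2 330.9 43.0 [69.7 95.3] (0, 0, 60, 66) [0.5346 0.289  0.074 ]
c2rim 330.0 42.9 [70.8 93. ] (0, 0, 60, 66) [0.5341 0.2892 0.074 ]
disc 324.1 116.6 [25.7 26.3] (4, 4, 26, 26) [0.5178 0.244  0.0045]Traceback (most recent call last):
  File "<stdin>", line 13, in <module>
  File "<stdin>", line 8, in blob
cv2.error: OpenCV(4.12.0) /io/opencv/modules/imgproc/src/shapedescr.cpp:361: error: (-201:Incorrect size of input array) There should be at least 5 points to fit the ellipse in function 'fitEllipseNoDirect'
```

Request:
{"method": "arm_command", "body": {"rows": "1 30 -0.2 0 0 0 0; 1 21 0 0 0 0 0; 1 0 0 30 0 0 0; 1 0 0 30 0 0 0; 1 0 0 15 0 0 0"}}

```text
time_s: 4.45
position: [0.5165, 0.2414, 0.0861]
tool_rot: [[0.271, 0.962, -0.004], [0.962, -0.271, -0.001], [-0.002, -0.003, -1.0]]
ft_force: [-0.3, -0.1, -1.8]
grip_width: 0.0308
```

Request:
{"method": "arm_command", "body": {"rows": "1 0 0 0 0 0 0; 1 0 0 0 0 0 0; 1 0 0 0 0 0 0"}}

```text
time_s: 4.7
position: [0.5185, 0.2421, 0.0903]
tool_rot: [[0.271, 0.963, 0.002], [0.963, -0.271, 0.001], [0.001, 0.002, -1.0]]
ft_force: [0.2, -0.5, -0.5]
grip_width: 0.0307
```

```bash
python3 - <<'E'
from h import *
W=cam("wrist");i=eyes.get_image("wrist");t=eyes.get_image("top")
import pickle;pickle.dump(W,open("w3.pkl","wb"))
save("w3",i)
a=cv2.resize(i[60:360,220:420],(400,600),interpolation=cv2.INTER_CUBIC)
b=cv2.resize(t[180:255,195:245+5],(400,545),interpolation=cv2.INTER_CUBIC);b=np.vstack([b,np.zeros((55,400,3),np.uint8)])
save("c3",np.hstack([a,b]))
s=readout.observe();print(s["position"],s["tool_rot"].round(4).tolist(),s["ft_force"],s["grip_width"])
E
```

```text
[0.51844877 0.24237673 0.09040717] [[0.2708, 0.9626, 0.0027], [0.9626, -0.2708, 0.0006], [0.0013, 0.0025, -1.0]] [-0.47781    -0.78527587 -1.63603241] 0.03091309522455471
```

View pics/c3.png

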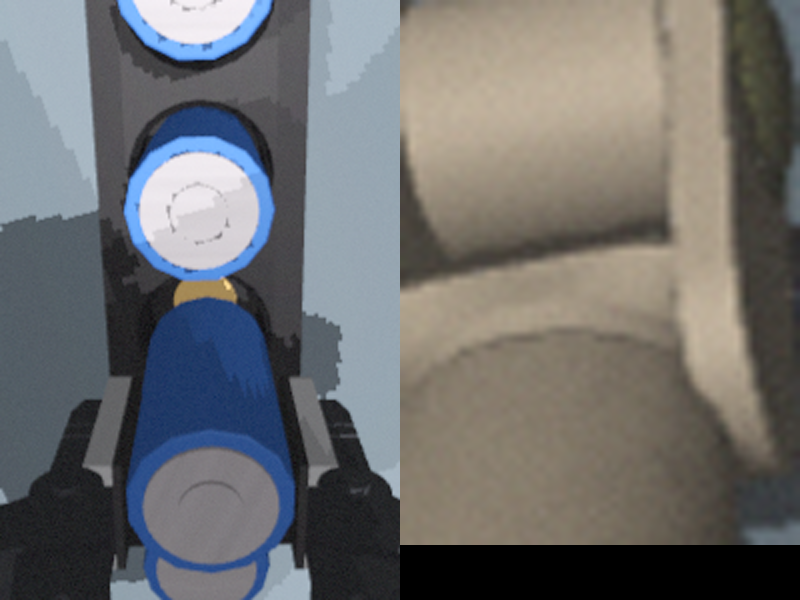

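```bash
python3 - <<'E'
from h import *
import pickle;W=pickle.load(open("w3.pkl","rb"))
a=lambda X,Y,z:atz(W,220+X/2-.25,60+Y/2-.25,z)
p=np.array([.5184,.2424,.0904]);R=tool((.9622,-.2722,0))
c2=a(199.5,208,.074);h=a(211.5,501,.1087);c3x=a(207,560,.074);d=a(205,277,.0045)
for n,q in(("c2",c2),("held",h),("c3",c3x),("disc far edge",d)):print(n,q.round(4),(R.T@(q-p)*1e3).round(1))
# model bbox overlay: predicted rims
def bb(x,y,z,r=.016):
    P=np.array([proj(W,p+R@np.array([x/1e3+r*np.cos(t),y/1e3+r*np.sin(t),0])*1+np.array([0,0,z-p[2]])) for t in np.linspace(0,6.28,90)]);P=(P-[220,60]+.25)*2;return P.min(0).round(),P.max(0).round()
for x in(0,2):print("held",bb(x,0,.1087),"bottom",bb(x,0,.1087-.07))
for x in(44,46,48):print("c2",bb(x,0,.074))
print("c3",bb(-46,0,.074));print("mouth",bb(0,0,.03,.0175))
E
```

```text
c2 [0.5299 0.2895 0.074 ] [48.4 -1.8 16.4]
held [0.5197 0.2449 0.1087] [  2.7   0.6 -18.3]
c3 [0.5072 0.2038 0.074 ] [-40.2  -0.3  16.4]
disc far edge [0.5201 0.2519 0.0045] [ 9.5 -1.  85.9]
held (array([120., 436.]), array([296., 585.])) bottom (array([150., 296.]), array([266., 402.]))
held (array([119., 426.]), array([297., 576.])) bottom (array([150., 289.]), array([266., 395.]))
c2 (array([131., 152.]), array([285., 301.]))
c2 (array([131., 142.]), array([285., 292.]))
c2 (array([130., 131.]), array([286., 283.]))
c3 (array([144., 525.]), array([272., 630.]))
mouth (array([147., 280.]), array([269., 392.]))
```

Request:
{"method": "arm_command", "body": {"rows": "1 -0.8 -1.3 0 0 0 0; 1 0 0 3 0 0 0; 1 0 0 3 0 0 0; 1 0 0 2 0 0 0; 1 0 0 1 0 0 0"}}

```text
time_s: 5.22
position: [0.5165, 0.2424, 0.08]
tool_rot: [[0.27, 0.963, 0.001], [0.963, -0.27, 0.0], [0.001, 0.001, -1.0]]
ft_force: [2.3, 0.3, -0.6]
grip_width: 0.0308
```

Request:
{"method": "arm_command", "body": {"rows": "1 0 0 1 0 0 0; 1 0 0 1 0 0 0; 1 0 0 1 0 0 0; 1 0 0 0 0 0 0; 1 0 0 0 0 0 0"}}

```text
time_s: 5.63
position: [0.5165, 0.2423, 0.0767]
tool_rot: [[0.27, 0.963, 0.001], [0.963, -0.27, 0.0], [0.0, 0.0, -1.0]]
ft_force: [3.0, 2.1, -2.4]
grip_width: 0.0313
```

It's inside the mouth with little force. Easing sideways and lowering it.

Request:
{"method": "arm_command", "body": {"rows": "1 0.4 0.4 2 0 0 0; 1 0 0 4 0 0 0; 1 0 0 4 0 0 0; 1 0 0 4 0 0 0; 1 0 0 0 0 0 0"}}

```text
time_s: 6.05
position: [0.5166, 0.2424, 0.0619]
tool_rot: [[0.27, 0.963, -0.001], [0.963, -0.27, -0.0], [-0.0, -0.001, -1.0]]
ft_force: [2.7, 2.7, -2.4]
grip_width: 0.0308
```

Request:
{"method": "arm_command", "body": {"rows": "1 0 0 3 0 0 0; 1 0 0 2 0 0 0; 1 0 0 1 0 0 0; 1 0 0 0 0 0 0; 1 0 0 0 0 0 0"}}

```text
time_s: 6.47
position: [0.5166, 0.2424, 0.0567]
tool_rot: [[0.27, 0.963, -0.0], [0.963, -0.27, -0.0], [-0.0, -0.0, -1.0]]
ft_force: [0.3, 1.6, -2.5]
grip_width: 0.0311
```

Request:
{"method": "arm_command", "body": {"rows": "1 0 0 1 0 0 0; 1 0 0 1 0 0 0; 1 0 0 0 0 0 0; 1 0 0 0 0 0 0"}}

```text
time_s: 6.8
position: [0.5167, 0.2425, 0.0557]
tool_rot: [[0.27, 0.963, 0.001], [0.963, -0.27, 0.0], [0.0, 0.001, -1.0]]
ft_force: [-0.6, 1.0, 7.6]
grip_width: 0.031
```

Request:
{"method": "arm_command", "body": {"rows": "0 0 0 0 0 0 0; 0 0 0 0 0 0 0; 0 0 0 0 0 0 0; 0 0 0 0 0 0 0; 0 0 0 0 0 0 0"}}

```text
time_s: 7.22
position: [0.5166, 0.2423, 0.0547]
tool_rot: [[0.27, 0.963, -0.0], [0.963, -0.27, -0.0], [-0.0, -0.0, -1.0]]
ft_force: [-0.0, -0.7, -0.1]
grip_width: 0.0851
```

Request:
{"method": "arm_command", "body": {"rows": "0 0 0 0 0 0 0; 0 0 0 -10 0 0 0; 0 0 0 -25 0 0 0; 0 0 0 -38 0 0 0; 0 0 0 -38 0 0 0"}}

```text
time_s: 7.63
position: [0.5162, 0.2423, 0.1674]
tool_rot: [[0.27, 0.963, -0.002], [0.963, -0.27, -0.0], [-0.001, -0.002, -1.0]]
ft_force: [0.4, 0.4, 0.3]
grip_width: 0.0855
```

Request:
{"method": "arm_command", "body": {"rows": "0 0 0 -38 0 0 0; 0 0 0 -38 0 0 0; 0 0 0 -20 0 0 0; 0 0 0 0 0 0 0; 0 0 0 0 0 0 0"}}

```text
time_s: 8.05
position: [0.5167, 0.2424, 0.2632]
tool_rot: [[0.27, 0.963, 0.002], [0.963, -0.27, 0.001], [0.001, 0.002, -1.0]]
ft_force: [-0.8, 0.4, -0.9]
grip_width: 0.0855
```

```bash
python3 - <<'E'
from h import *
i=eyes.get_image("wrist");W=cam("wrist");s=readout.observe();print(s["position"],s["grip_width"],proj(W,[.518,.2425,.074]))
save("w4",i)
T=cam("top");C=lambda X,Y:atz(T,310+X/4-.375,155+Y/4-.375,0)
# board: lower edge corners/upper edge corners of green area (approx heights)
f=lambda X,Y,z:atz(T,310+X/4-.375,155+(Y-300)/4-.375,z)
for q in[(57,562,0),(308,570,0),(306,340,0),(57,329,0),(83,523,.035),(291,527,.035),(298,345,.09),(83,338,.09)]:print(q,f(*q).round(4))
R=tool((.515,-.857,0))
e=plan([.481,-.355,.28],R,0)
E
```

```text
[0.51632105 0.24230438 0.26168235] 0.08552166863970431 [326.21483351 171.42891633]
(57, 562, 0) [ 0.5293 -0.0052  0.    ]
(308, 570, 0) [ 0.5318 -0.2012  0.    ]
(306, 340, 0) [ 0.72   -0.1992  0.    ]
(57, 329, 0) [0.7199 0.0025 0.    ]
(83, 523, 0.035) [ 0.5543 -0.0233  0.035 ]
(291, 527, 0.035) [ 0.5583 -0.1817  0.035 ]
(298, 345, 0.09) [ 0.6857 -0.1769  0.09  ]
(83, 338, 0.09) [ 0.6837 -0.0165  0.09  ]
0 -36.5 8 -1.1 -0 0 2.71; 0 -36.2 9.7 -1.2 -0 0 2.7; 0 -35.6 11.3 -1.1 -0 0 2.71; 0 -35 13.1 -1.2 -0 0.01 2.71; 0 -34.4 14.7 -1.1 -0.01 -0 2.71
0 -33.7 16.3 -1.1 0 -0 2.7; 0 -32.8 17.8 -1.2 0 -0 2.71; 0 -32 19.4 -1.1 0 0 2.71; 0 -31 20.9 -1.2 -0 0 2.7; 0 -30 22.3 -1.1 -0 0 2.71
0 -28.9 23.8 -1.2 -0 0.01 2.71; 0 -27.8 25 -1.1 -0 -0 2.71; 0 -26.5 26.4 -1.2 -0 -0 2.7; 0 -25.3 27.5 -1.1 -0.01 -0 2.71; 0 -23.9 28.8 -1.1 0 0 2.71
0 -22.6 29.8 -1.2 0 0 2.7
```

View pics/w4.png

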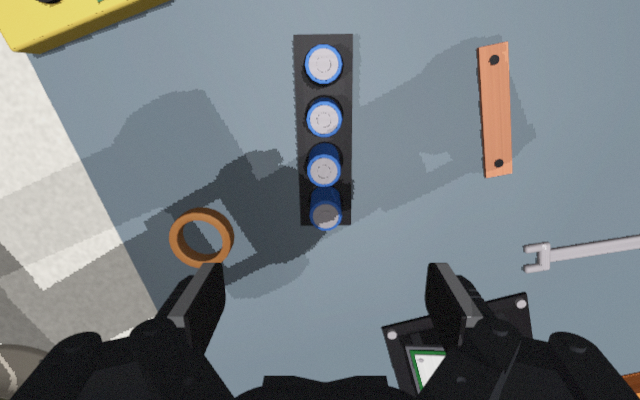

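The spare sits level with its neighbours: the caps at (324,64), (324,118), (324,170) and (326,214) are evenly spaced. Moving on to the probe.

Request:
{"method": "arm_command", "body": {"rows": "0 -36.5 8 -1 0 0 2.7; 0 -36 9.7 -1 0 0 2.7; 0 -35.6 11.3 -1 0 0 2.7; 0 -35 13 -1 0 0 2.7; 0 -34.4 14.7 -1 0 0 2.7"}}

```text
time_s: 8.52
position: [0.5047, 0.0545, 0.2654]
tool_rot: [[0.489, 0.872, -0.003], [0.872, -0.489, 0.0], [-0.001, -0.003, -1.0]]
ft_force: [1.3, 0.4, -0.8]
grip_width: 0.0855
```

Request:
{"method": "arm_command", "body": {"rows": "0 -33.7 16.3 -1 0 0 2.7; 0 -32.8 17.8 -1 0 0 2.7; 0 -32 19.4 -1 0 0 2.7; 0 -31 20.9 -1 0 0 2.7; 0 -30 22.3 -1 0 0 2.7"}}

```text
time_s: 8.93
position: [0.4938, -0.1322, 0.2705]
tool_rot: [[0.68, 0.733, -0.003], [0.733, -0.68, 0.002], [-0.001, -0.003, -1.0]]
ft_force: [1.5, 0.4, 0.9]
grip_width: 0.0853
```

Request:
{"method": "arm_command", "body": {"rows": "0 -29 23.8 -1 0 0 2.7; 0 -27.8 25 -1 0 0 2.7; 0 -26.5 26.4 -1 0 0 2.7; 0 -25.3 27.5 -1 0 0 2.7; 0 -24 28.8 -1 0 0 2.7"}}

```text
time_s: 9.35
position: [0.4831, -0.319, 0.2752]
tool_rot: [[0.832, 0.554, -0.002], [0.554, -0.832, 0.003], [-0.001, -0.003, -1.0]]
ft_force: [0.7, -0.0, 0.2]
grip_width: 0.0856
```

Request:
{"method": "arm_command", "body": {"rows": "0 -22.6 29.8 -1 0 0 2.7; 0 0 0 0 0 0 0; 0 0 0 0 0 0 0; 0 0 0 0 0 0 0"}}

```text
time_s: 9.68
position: [0.4816, -0.3542, 0.2765]
tool_rot: [[0.856, 0.517, -0.002], [0.517, -0.856, 0.002], [-0.0, -0.003, -1.0]]
ft_force: [-0.0, 0.0, 0.3]
grip_width: 0.0852
```

```bash
python3 - <<'E'
from h import *
i=eyes.get_image("wrist");W=cam("wrist");s=readout.observe();print(s["position"],s["tool_rot"].round(4).tolist(),s["grip_width"])
import pickle;pickle.dump((W,i),open("w5.pkl","wb"))
q=proj(W,[.481,-.355,.161]);print(q)
x,y=int(q[0])-100,max(0,int(q[1])-75);print(x,y)
save("w5",cv2.resize(i[y:y+150,x:x+200],(800,600),interpolation=cv2.INTER_CUBIC))
E
```

```text
[ 0.4817849  -0.35370947  0.27705282] [[0.8555, 0.5178, -0.0012], [0.5178, -0.8555, 0.0016], [-0.0002, -0.002, -1.0]] 0.08553848694629604
[326.47105363 199.05223425]
226 124
```

View pics/w5.png

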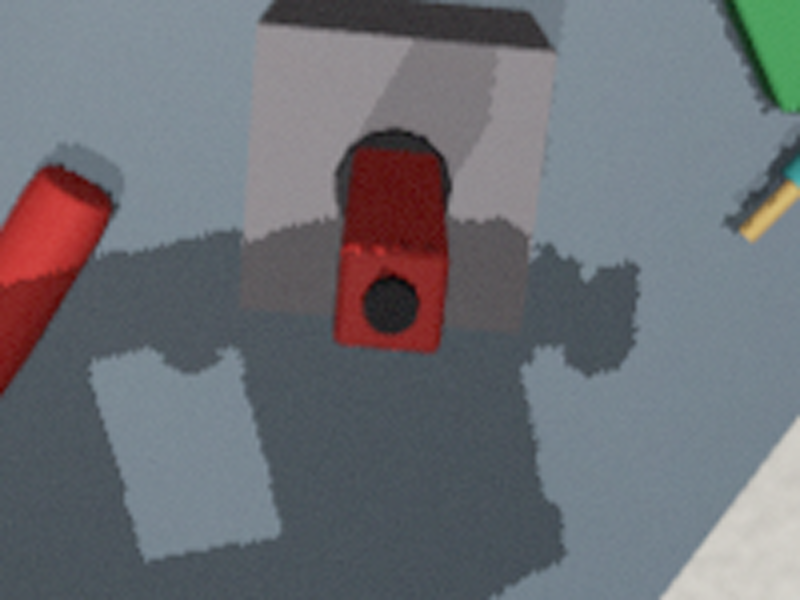

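The handle-top hole is at crop (391,304), and the handle corners are at (345,245), (447,256), (437,352) and (337,345). So the gripper needs a turn of about 5°.

```bash
python3 - <<'E'
from h import *
import pickle;W,i=pickle.load(open("w5.pkl","rb"))
a=lambda X,Y,z:atz(W,226+X/4-.375,124+Y/4-.375,z)
K=[a(*c,.161) for c in[(345,245),(447,256),(437,352),(337,345)]]
ctr=a(391,304,.161);print(ctr,np.mean(K,0))
ang=lambda v:np.degrees(np.arctan2(v[1],v[0]))
for k in range(4):print(ang(K[(k+1)%4]-K[k])%90, np.linalg.norm(K[(k+1)%4]-K[k]))
H=[a(*c,.075) for c in[(258,22),(554,50),(521,333),(240,307)]];print(np.mean(H,0))
for k in range(4):print(ang(H[(k+1)%4]-H[k])%90, np.linalg.norm(H[(k+1)%4]-H[k]))
print("collar", a(392,190,.081))
E
```

```text
[ 0.47945772 -0.35330432  0.161     ] [ 0.48015002 -0.35299221  0.161     ]
24.770164123171284 0.018411379600607864
26.137060455466724 0.01854111745674457
26.926710179438928 0.018410238468985023
26.13006127358032 0.019234034948097698
[ 0.48017512 -0.35294771  0.075     ]
25.809549029525613 0.06888771959187198
26.524634008902268 0.07034629121649043
25.590377242039096 0.06983630437182832
25.75220427069101 0.07007370561627979
collar [ 0.47982847 -0.35284033  0.081     ]
```

```bash
python3 - <<'E'
from h import *
R=tool((.4384,-.8988,0))
e=plan([.480,-.3535,.19],R,0); plan([.480,-.3535,.1285],R,0,start=e)
E
```

```text
0 -0.5 -0.3 29 -0.04 0.01 1.73; 0 -0.4 -0.3 29 -0.04 0 1.73; 0 -0.5 -0.3 29.1 -0.04 0.01 1.72
0 -0 -0 30.7 0 -0 0; 0 -0 -0 30.8 0 -0 0
```

Request:
{"method": "arm_command", "body": {"rows": "0 -0.5 -0.3 29 -0.04 0 1.73; 0 -0.5 -0.3 29 -0.04 0 1.73; 0 -0.5 -0.3 29 -0.04 0 1.73; 0 0 0 30 0 0 0; 0 0 0 20 0 0 0", "squeeze": 60}}

```text
time_s: 10.15
position: [0.4798, -0.3525, 0.1383]
tool_rot: [[0.898, 0.439, -0.001], [0.439, -0.898, 0.001], [-0.001, -0.001, -1.0]]
ft_force: [1.1, -0.2, 0.0]
grip_width: 0.0856
```

Request:
{"method": "arm_command", "body": {"rows": "0 0 0 11 0 0 0; 0 0 0 0 0 0 0; 0 0 0 0 0 0 0; 0.5 0 0 0 0 0 0; 0.5 0 0 0 0 0 0"}}

```text
time_s: 10.57
position: [0.4806, -0.3548, 0.1312]
tool_rot: [[0.899, 0.438, 0.003], [0.438, -0.899, -0.003], [0.001, 0.004, -1.0]]
ft_force: [-0.4, -0.2, 0.5]
grip_width: 0.0636
```

Request:
{"method": "arm_command", "body": {"rows": "1 0 0 0 0 0 0; 1 0 0 0 0 0 0; 1 0 0 0 0 0 0; 1 0 0 0 0 0 0; 1 0 0 0 0 0 0"}}

```text
time_s: 10.98
position: [0.4802, -0.355, 0.1301]
tool_rot: [[0.899, 0.437, 0.001], [0.437, -0.899, -0.002], [0.0, 0.002, -1.0]]
ft_force: [-0.5, -0.2, 2.6]
grip_width: 0.0193
```

Request:
{"method": "arm_command", "body": {"rows": "1 0 0 0 0 0 0; 1 0 0 0 0 0 0; 1 0 0 0 0 0 0; 1 0 0 0 0 0 0"}}

```text
time_s: 11.32
position: [0.4802, -0.355, 0.1301]
tool_rot: [[0.899, 0.437, 0.001], [0.437, -0.899, -0.002], [0.0, 0.002, -1.0]]
ft_force: [-1.4, 0.0, 5.1]
grip_width: 0.0191
```

```bash
python3 - <<'E'
from h import *
s=readout.observe();print(s["position"],s["tool_rot"].round(4).tolist(),s["grip_width"],s["ft_force"],s["wrist_torque"])
E
```

```text
[ 0.4801712  -0.35497311  0.13010921] [[0.8993, 0.4372, 0.0013], [0.4372, -0.8993, -0.0021], [0.0002, 0.0024, -1.0]] 0.019126925355295272 [-1.42668073  0.0351288   5.13520801] [0.17755072 0.14623849 0.03982231]
```

```bash
python3 - <<'E'
from h import *
R0=tool((.4372,-.8993,0)); psi=np.radians(1.4)
n=np.array([-np.sin(np.radians(20))*np.cos(psi),-np.sin(np.radians(20))*np.sin(psi),np.cos(np.radians(20))])
R=tool((np.sin(psi),-np.cos(psi),0),-n); print(R.round(3).tolist())
P=np.array([.634,-.1353,.0605])
e=plan([.4802,-.355,.285],R0,1)
e=plan(P+n*.165,R,1,start=e); print(e[0])
E
```

```text
[[0.939, 0.024, 0.342], [0.023, -1.0, 0.008], [0.342, -0.0, -0.94]]
1 0 0.1 -31 0.03 -0 0; 1 0 0 -31 0.03 -0.01 0; 1 0 0.1 -30.9 0.02 0 0; 1 0 0 -31 0.03 -0 0; 1 0 0.1 -31 0.03 -0 0
1 26.2 -22 9.9 -0.61 2.81 3.47; 1 24.2 -23.6 10.9 -0.61 2.82 3.47; 1 22.2 -25.1 11.8 -0.61 2.81 3.46; 1 20.1 -26.6 12.6 -0.62 2.81 3.47; 1 17.8 -27.8 13.2 -0.61 2.81 3.47
1 15.4 -29 13.7 -0.61 2.82 3.47; 1 12.9 -30 14.1 -0.61 2.81 3.47
[ 0.57756126 -0.13665437  0.21556067]
```

Request:
{"method": "arm_command", "body": {"rows": "1 0 0 -15 0 0 0; 1 0 0 -31 0 0 0; 1 0 0 -36 0 0 0; 1 0 0 -37 0 0 0; 1 0 0 -36 0 0 0"}}

```text
time_s: 11.73
position: [0.4797, -0.3544, 0.2861]
tool_rot: [[0.899, 0.437, 0.0], [0.437, -0.899, -0.001], [-0.0, 0.001, -1.0]]
ft_force: [0.6, -1.4, -1.2]
grip_width: 0.0194
```

Request:
{"method": "arm_command", "body": {"rows": "1 26.2 -22 10 -0.61 2.81 3.47; 1 24.2 -23.6 11 -0.61 2.81 3.47; 1 22.2 -25.1 12 -0.61 2.81 3.47; 1 20 -26.6 12.6 -0.61 2.81 3.47; 1 17.8 -27.8 13.2 -0.61 2.81 3.47"}}

```text
time_s: 12.15
position: [0.5497, -0.1974, 0.2337]
tool_rot: [[0.958, 0.142, 0.249], [0.141, -0.99, 0.02], [0.249, 0.016, -0.968]]
ft_force: [0.1, -0.5, -0.3]
grip_width: 0.0193
```

Request:
{"method": "arm_command", "body": {"rows": "1 15.4 -29 13.7 -0.61 2.81 3.47; 1 12.9 -30 14 -0.61 2.81 3.47; 1 0 0 0 0 0 0; 1 0 0 0 0 0 0; 1 0 0 0 0 0 0"}}

```text
time_s: 12.57
position: [0.5774, -0.1367, 0.2146]
tool_rot: [[0.939, 0.025, 0.342], [0.024, -1.0, 0.007], [0.342, 0.002, -0.94]]
ft_force: [-0.0, -0.2, -0.8]
grip_width: 0.0193
```

```bash
python3 - <<'E'
from h import *
i=eyes.get_image("wrist");W=cam("wrist");s=readout.observe();print(s["position"],s["tool_rot"].round(4).tolist(),s["grip_width"],s["ft_force"])
S=cam("scene");j=eyes.get_image("scene")
import pickle;pickle.dump((W,i,j),open("w6.pkl","wb"))
t=s["position"]+s["tool_rot"][:,2]*.1201
print("tip",t,proj(W,t),proj(S,t),proj(S,s["position"]),"pad",proj(W,[.634,-.1353,.0605]),proj(S,[.634,-.1353,.0605]))
a=cv2.resize(i[80:280,220:420+20],(660,600),interpolation=cv2.INTER_CUBIC)
save("w6",a)
E
```

```text
[ 0.57742571 -0.1372693   0.21487126] [[0.9392, 0.024, 0.3425], [0.0233, -0.9997, 0.0061], [0.3425, 0.0023, -0.9395]] 0.01932764757267257 [ 0.15173323 -0.40506184  0.12520581]
tip [ 0.61855507 -0.13654185  0.10203573] [325.61063521 194.96808318] [259.78541852 205.54382954] [257.0216792  167.93769045] pad [324.35964213 178.22120349] [261.05958239 218.53285282]
```

View pics/w6.png

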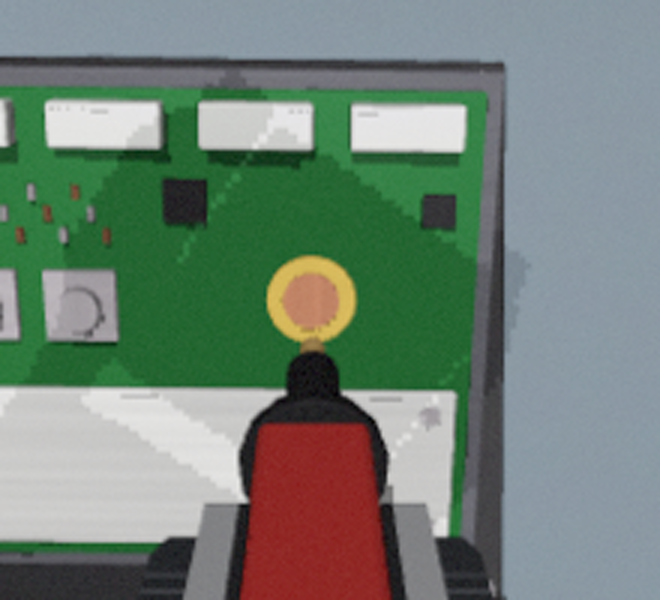

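The pad centre is at crop (311,299), the tip end at about (312,348), and the board edges run parallel to the tool within 0.5°. I'll work out the lateral correction.

```bash
python3 - <<'E'
from h import *
import pickle;W,i,j=pickle.load(open("w6.pkl","rb"))
p=np.array([.5774,-.1372,.2148]);R=np.array([[.9392,.024,.3425],[.0233,-.9997,.0061],[.3425,.0023,-.9395]])
def tz(X,Y,z):
    c,w=ray(W,220+X/3-.33,80+Y/3-.33); c=R.T@(c-p);w=R.T@w; return (c+w*(z-c[2])/w[2])*1e3
print("tip",tz(312,348,.1201)); 
for z in(.160,.165,.17):print("pad",z,tz(311,299,z))
P=np.array([.634,-.1353,.0605]);print("prior",R.T@(P-p)*1e3)
print("ring w",np.linalg.norm(tz(267,299,.165)-tz(356,299,.165)))
S=cam("scene");q=proj(S,p+R[:,2]*.12);print(q)
a=j[160:235,220:300];save("s6",cv2.resize(a,(800,750)[:2] if 0 else (640,600),interpolation=cv2.INTER_CUBIC))
E
```

```text
tip [ -0.51730122  -1.35747489 120.1       ]
pad 0.16 [  0.60725637  -1.75326992 160.        ]
pad 0.165 [ -0.81659303  -1.77451262 165.        ]
pad 0.17 [ -2.24044244  -1.79575532 170.        ]
prior [  0.35524  -0.89592 164.36194]
ring w 25.43957472464246
[259.81216013 205.52316548]
```

Within about 0.5 mm laterally. Approaching along the probe axis, slowing near contact.

Request:
{"method": "arm_command", "body": {"rows": "1 0 -0.4 10 0 0 0; 1 0 0 12 0 0 0; 1 0 0 10 0 0 0; 1 0 0 4 0 0 0; 1 0 0 0 0 0 0"}}

```text
time_s: 13.08
position: [0.5895, -0.136, 0.1794]
tool_rot: [[0.94, 0.024, 0.34], [0.023, -1.0, 0.008], [0.341, 0.001, -0.94]]
ft_force: [0.4, -0.2, -0.8]
grip_width: 0.0192
```

```bash
cat > f.py <<'E'
from h import *
import sys
n=int(sys.argv[1]) if len(sys.argv)>1 else 3
F=[];Q=[]
for k in range(n):
    eyes.get_image("top"); s=readout.observe(); F.append(s["tool_rot"].T@s["ft_force"]);Q.append(s["position"])
z=np.array([.3425,.0061,-.9395]); p=np.mean(Q,0)
print("t",s["time_s"],"pos",p.round(5),"along",round(float((p-[.5774,-.1372,.2148])@z*1e3),2),"F tool",np.mean(F,0).round(2),np.std(F,0).round(2),"z",s["tool_rot"][:,2].round(4))
E
python3 f.py 6
```

```text
t 13.3833 pos [ 0.58973 -0.13593  0.18115] along 35.85 F tool [-0.31  0.09  0.89] [0.46 0.37 0.23] z [ 0.3432  0.0062 -0.9392]
```

Request:
{"method": "arm_command", "body": {"rows": "1 0 0 3 0 0 0; 1 0 0 2 0 0 0; 1 0 0 0 0 0 0; 1 0 0 0 0 0 0"}}

```text
time_s: 13.72
position: [0.5914, -0.1357, 0.1762]
tool_rot: [[0.939, 0.024, 0.343], [0.023, -1.0, 0.007], [0.343, 0.002, -0.939]]
ft_force: [0.2, -0.6, -0.1]
grip_width: 0.0191
```

```bash
python3 f.py 6
```

```text
t 14.0167 pos [ 0.5914  -0.13574  0.17633] along 40.94 F tool [ 0.11  0.07 -0.09] [0.66 0.34 0.49] z [ 0.3427  0.0066 -0.9394]
```

Request:
{"method": "arm_command", "body": {"rows": "1 0 0 2 0 0 0; 1 0 0 1 0 0 0; 1 0 0 0 0 0 0; 1 0 0 0 0 0 0"}}

```text
time_s: 14.35
position: [0.5924, -0.1357, 0.1734]
tool_rot: [[0.939, 0.024, 0.343], [0.023, -1.0, 0.007], [0.343, 0.002, -0.939]]
ft_force: [-1.1, -0.1, 1.5]
grip_width: 0.0194
```

```bash
python3 f.py 6
```

```text
t 14.65 pos [ 0.59241 -0.13573  0.17346] along 43.99 F tool [ 0.31 -0.08 -1.06] [0.37 0.65 0.59] z [ 0.3426  0.0066 -0.9395]
```

Request:
{"method": "arm_command", "body": {"rows": "1 0 0 2 0 0 0; 1 0 0 0 0 0 0; 1 0 0 0 0 0 0"}}

```text
time_s: 14.9
position: [0.5931, -0.1357, 0.1715]
tool_rot: [[0.939, 0.024, 0.343], [0.023, -1.0, 0.007], [0.343, 0.002, -0.939]]
ft_force: [-1.2, 0.0, 1.5]
grip_width: 0.0191
```

```bash
python3 f.py 6
```

```text
t 15.2 pos [ 0.5931  -0.1357   0.17155] along 46.02 F tool [ 0.19 -0.   -1.77] [0.36 0.45 0.43] z [ 0.3426  0.0066 -0.9394]
```

Request:
{"method": "arm_command", "body": {"rows": "1 0 0 0.5 0 0 0; 1 0 0 0 0 0 0; 1 0 0 0 0 0 0"}}

```text
time_s: 15.45
position: [0.5933, -0.1357, 0.1711]
tool_rot: [[0.939, 0.024, 0.343], [0.023, -1.0, 0.007], [0.343, 0.002, -0.939]]
ft_force: [-0.1, -0.8, 2.0]
grip_width: 0.0194
```

```bash
python3 f.py 40; python3 - <<'E'
from h import *
i=eyes.get_image("wrist");j=eyes.get_image("scene");W=cam("wrist");s=readout.observe()
print(proj(W,s["position"]+s["tool_rot"][:,2]*.114))
a=cv2.resize(i[110:260,250:400],(400,400),interpolation=cv2.INTER_CUBIC);b=cv2.resize(j[170:230,230:290],(400,400),interpolation=cv2.INTER_CUBIC)
save("w7",np.hstack([a,b]))
E
```

```text
t 17.45 pos [ 0.59325 -0.13569  0.17106] along 46.54 F tool [ 0.25 -0.05 -1.88] [0.46 0.46 0.5 ] z [ 0.3425  0.0067 -0.9395]
[325.61227147 197.67012425]
```

View pics/w7.png

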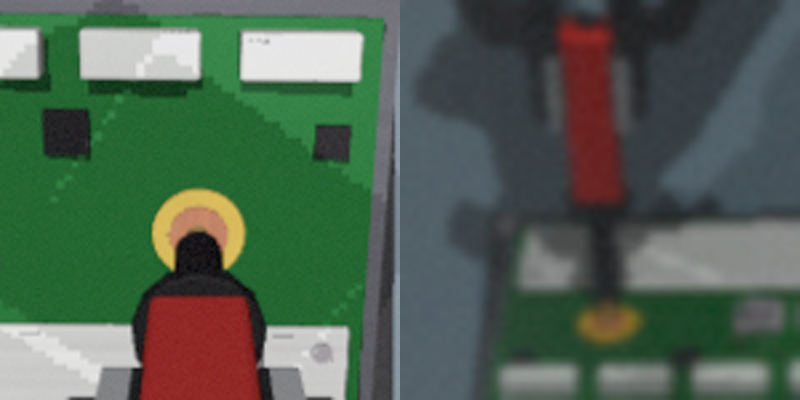

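The tip sits in the middle of the copper disc: expected tip (202,234), ring centre (198,233). The contact force is about 2.85 N, so I'm handing in while holding.

```bash
python3 -c "
from rig import env; print(env.close_job())"
```

```text
the job is handed in; nothing more can be done
None
```

The spare cell is in the empty pocket and released, and the red probe is now held on the ringed pad. I handed in at about 17.5 s of the 54 s allowed.

- **Cell:** The gripper stopped at the height expected for a cell on the pocket floor, with about 8 N of contact. A picture after release shows it level and in line with the other three.
- **Probe:** The tool is tilted 20° to match the board. The board's direction came from the pictures and is good to about 1°. The tip is within about 1.5 mm of the pad centre.
- **Press:** Contact force averages about 2.85 N, and the tip travelled about 6 mm after first contact. Both fit the half-way point of 2.8 N and 6 mm. The force readings scatter by about 0.5 N each, so I averaged 40 of them.

**Disagreement:** the wrist and top cameras differed by 2–3 mm on where the held cell was. I took a position between them, and the cell went in with only 2–3 N of side force.

**Not checked:** I did not take a last picture of the whole bench. I saw no sign of contact with the loose items or the look-alike probes.

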